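Clamp the charcoal block with the coaxial feed knob and lock ring

ROBOT

A 6-joint arm with a two-finger parallel gripper is mounted at the origin on a cart in front of the work surface, level with it; the furniture and walls round the work are solid. World frame = base frame: x ahead of the robot, y to its left, z up, the work surface at z = 0. Lengths are in mm, angles in rad, forces in N, time in s.
With the tool pointing down it reaches from about 350 to 950 mm from the base axis. Payload 17.4 kg.
Tool frame: the origin (TCP) lies midway between the tips of the shut fingers; the grasp point (between the pads) lies behind it (pinch_z is the x of the grasp point in the tool frame, in mm); x points along the fingers, z is the direction in which the jaws open and shut, and the axes are right-handed (so a half turn about x gives the same grasp; the last joint's range is limited). The gripper opens to 93 mm and grips with 3 to 60 N. Pads are 15 mm wide; open, the fingers measure 128 mm over their backs; the gripper's body (75 mm by 188 mm) begins 65 mm behind the grasp point.
Start: joints at [1.171, 0.116, 1.442, -0, 1.584, -0.038], TCP at [238.93, 631.304, 218.646] pointing down, gripper open.
Joint ranges: [-2.83, 2.83], [-0.83, 2.19], [0.07, 2.5], [-1.14, 4.28], [0.01, 3], [-2.97, 2.97]. Speed limits (rad/s): [1.89, 1.89, 2.22, 3.14, 3.14, 3.14].

INTERFACE

Orientations are given as a rotation vector (axis times angle).
In Python, from station import * gives the robot as it stands. The module is installed in compiled form; this text tells all that it offers. Calls block until the motion is done:
- move_ptp(position, orientation): joint-space move of the TCP to a pose.
- movel(position, rate=150, rotation=None, max_force=None): straight line of the TCP; rotation=None keeps the orientation; rate is the mean speed in mm/s. With max_force (N) it stops when the force on the tool has changed by that much, and returns True; else False.
- goto_joints(angles): joint-space move.
- move_gripper(opening): opening from 0.0 (shut) to 1.0 (fully open); the grip force is fixed at half the most; returns when the fingers have stopped.
- sleep(seconds).
- ik(position, orientation): joint angles nearest the present ones, or None.
- read_state(): the state.
- grab_frame(name): name is "scene" or "top"; returns a dict with "frame" (400x640x3 uint8, red, green, blue), "depth" (400x640 float32, mm along the optical axis (not along the pixel's ray), 0 where there is no reading), "mtx" (3x3 intrinsics, pixels), "dist_coeffs" ([k1, k2, p1, p2, k3] as OpenCV has them; the pictures are not rectified), "R" (3x3) and "t" (3): a world point X has camera coordinates R X + t. Camera axes: x right, y down, z forward; pixel columns grow to the right and rows downward; lengths in mm; the calibration is good to about 2 mm. A picture is of the moment at which its call begins.
A pose or a line that the arm cannot do raises MotionError and nothing moves.
- job_done(): hands the job in, once; it reports no verdict.
The state is a dict: "clock": time; "q": joint angles; "joint_vel": joint speeds; "effort": joint torques, N m; "position": TCP position; "eef_rot": TCP orientation; "wrist_force": force on the tool from outside, world axes, zero at the start; "torque": the same for the moment, N m; "width": opening from 0.0 (shut) to 1.0 (fully open).
Only numpy, scipy, OpenCV 4.12 (cv2) and the standard library are available. Lean on these libraries where they do the work, as an engineer would, in place of code of your own. Each camera call takes 0.05 s, during which the arm holds its last target.

TASK

Clamp the black charcoal block in the small bench press: turn the inner brass knob clockwise, leaving the outer ring alone, until you feel the foot meet the block and it presses with about 12 N - firm, but charcoal crushes easily, so never above 22 N. Then turn the outer dark ring clockwise all the way to its stop to lock it, without disturbing the inner knob, so that the block stays clamped just as firmly. Leave the block in its place and the things lying around undisturbed, and let go of everything.

Things in the scene. Friction and masses are not known exactly. Their poses are not given: they have to be found in the camera images.
- press: Fixed grey bench press. Origin at bench level under its vertical spindle axis; +x to its column. Base 150 x 120 x 12 mm (x -55 to +95), cork table top at z = 14 mm; column x 63 to 93, y +-28 mm, to z = 82; a 40 mm wide arm (z 64 to 82) reaches over the table to a 52 mm boss on the axis. On it, coaxial: collar 40 mm across (z 82 to 87), lock ring (87 to 109), feed knob (109 to 141, highest).
- feed_grip (a point): Centre of the inner feed knob's brass bar grip, on the axis, 127 mm above the bench. Bar 30 mm long (own x), 18 mm thick (own y: pinch it this way), 28 mm tall (113 to 141 mm above the bench), on a round skirt 28 mm across, 4 mm thick, just above the ring. A red line marks its +x end. The knob does not rise or sink.
- feed_knob (a joint): Inner knob's angle, rad, growing clockwise from above; quick feed, lowers the foot 8 mm per rad. Range -0.6 to 3.0, starts within +-0.3; stays where left. Friction takes 0.22 N m to turn it; each newton on the block adds 0.008 N m. The foot is sprung: past first contact the force grows 5 N per mm of feed, that is 40 N per rad.
- ring_centre (a point): Centre of the outer lock ring, on the axis, 98 mm above the bench. Dark knurled steel ring, 54 mm across (56 mm over its knurls), 22 mm tall (87 to 109 mm above the bench).
- lock_ring (a joint): Angle of the outer ring, rad; grows clockwise seen from above, from 0 (open, as it starts) to 1.25 (its stop, locked). It stays where it is left; its friction takes 0.10 N m.
- spindle: Upright steel spindle inside the arm; origin on its axis, 70 mm above the bench at feed_knob = 0, sinking 8 mm per rad. It does not turn. At its lower end a white foot, 24 mm across; its underside lies 20 mm below this origin, give or take up to 4 mm (the stem is screwed out differently each time), so feel must tell where it meets the block: 0.2 to 1.8 rad from the start.
- charcoal: The black, wire-bound charcoal block, loose on the press's cork table under the foot: 60 (its x) x 100 (its y) x 28 mm, origin at the centre of its underside; its top is 42 mm above the bench.
- wax: Bystander: amber lump of wax, 41 x 50 x 19 mm, origin at the centre of its underside.
- magnifier: Bystander: small folded loupe, 24 x 32 x 19 mm, origin at the centre of its underside.
- tweezers: Bystander: steel tweezers lying flat, 13 x 165 x 10 mm, origin at the centre of its underside.

How it is judged:
By the outcome, as a careful person would: the job done as asked, in the order asked, and still so for the second after the job is handed in, with the robot touching nothing.
It also fails if it takes over 72 s, if anything falls off the work surface, if the arm or the gripper's body presses on something with over 40 N, if the wrist force passes 120 N, or if a joint passes its speed limit or range.

## Working session

There is one attempt and no reset: what is moved stays moved. The work goes in short steps, each a Python script; the robot and the scene stay as the last script left them, time stands still between calls to the robot, and variables do not carry over. Pictures are saved under pics/ and viewed, and the job is handed in when it is done.

```bash
mkdir -p pics; ls
python3 - <<'E'
from station import *
import cv2,numpy as np
for n in("scene","top"):
    f=grab_frame(n); np.savez(f"pics/{n}.npz",**f); cv2.imwrite(f"pics/{n}0.png",f["frame"][...,::-1]); print(n,f["mtx"].tolist(),f["dist_coeffs"],(-f["R"].T@f["t"]).round(1),f["R"][2].round(3))
s=read_state();print(s)
try: print(pinch_z)
except Exception as e: print(e)
E
```

```text
pics
scene [[422.2305881542857, 0.0, 317.904300375231], [0.0, 422.2305881542857, 206.30889433214375], [0.0, 0.0, 1.0]] [-0.02886855  0.          0.          0.          0.        ] [ 110.7 -538.9  778.3] [ 0.488  0.408 -0.772]
top [[510.6792186310545, 0.0, 319.1721063280933], [0.0, 510.6792186310545, 201.68628168247872], [0.0, 0.0, 1.0]] [-0.03037399  0.          0.          0.          0.        ] [ 464.6 -176.9  964.1] [ 0.094 -0.019 -0.995]
{'clock': 0.1, 'q': array([ 1.17123079e+00,  1.16410834e-01,  1.44218523e+00, -3.68976771e-05,
        1.58400513e+00, -3.77894322e-02]), 'joint_vel': array([ 0.0009642 ,  0.00013858, -0.0011962 , -0.00206915,  0.00021509,
       -0.00017853]), 'effort': array([ 1.21357854e-03, -7.22895885e+01, -6.23859143e+01,  7.81390350e-02,
        2.28693365e-02, -1.02651043e-04]), 'position': array([238.84755178, 631.13355   , 218.00555794]), 'eef_rot': array([-0.93929165,  1.35976078,  0.93834586]), 'wrist_force': array([ 0.30748255,  0.04628414, -0.35888476]), 'torque': array([-0.0142688 ,  0.03331272,  0.00122559]), 'width': 1.0010124888246505}
-18.8
```

View pics/scene0.png

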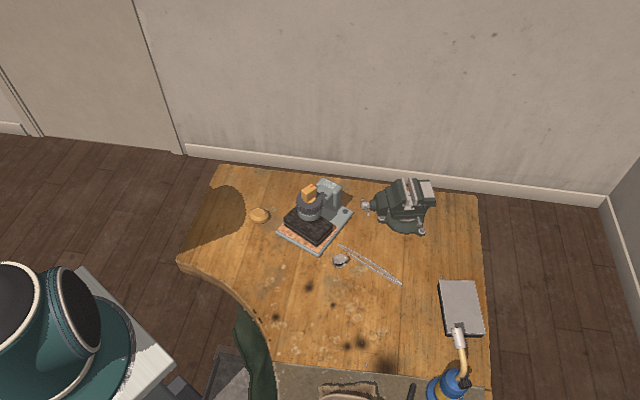

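View pics/top0.png

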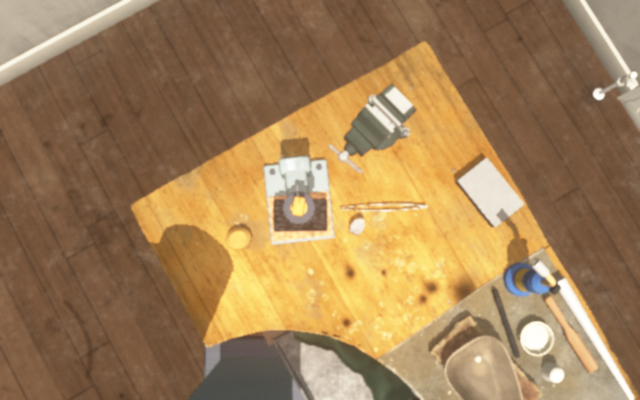

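The press sits at about top (299,207), with its column up-image. Wax is at (239,237), the loupe at (357,225), the tweezers at (385,206) and a vise at (380,120). I'll zoom in and compute points.

```bash
cat > h.py <<'E'
import numpy as np,cv2
def load(n): return dict(np.load(f"pics/{n}.npz"))
def cloud(f):
    v,u=np.mgrid[0:400,0:640]
    p=cv2.undistortPoints(np.stack([u,v],-1).reshape(-1,1,2).astype(np.float64),f["mtx"],f["dist_coeffs"]).reshape(400,640,2)
    d=f["depth"][...,None].astype(float)
    c=np.concatenate([p*d,d],-1)
    return (c-f["t"])@f["R"]
def proj(f,X):
    return cv2.projectPoints(np.asarray(X,float).reshape(-1,1,3),cv2.Rodrigues(f["R"])[0],f["t"],f["mtx"],f["dist_coeffs"])[0].reshape(-1,2)
E
python3 - <<'E'
from h import *
for n,(u0,u1,v0,v1) in dict(top=(220,440,135,255),scene=(230,450,165,290)).items():
    f=load(n);P=cloud(f)
    im=cv2.resize(f["frame"][v0:v1,u0:u1,::-1],None,fx=3.6,fy=3.6,interpolation=cv2.INTER_CUBIC);cv2.imwrite(f"pics/{n}z.png",im)
    S=P[v0:v1,u0:u1];ok=f["depth"][v0:v1,u0:u1]>0
    z=S[...,2]
    for a,b in((-10,5),(8,18),(38,46),(78,86),(105,112),(136,146)):
        m=ok&(z>a)&(z<b);print(n,a,b,m.sum(),S[m].mean(0).round(1),S[m].min(0).round(),S[m].max(0).round())
E
```

```text
top -10 5 18826 [ 5.685e+02 -2.336e+02 -2.000e-01] [ 456. -427.   -7.] [687.  -5.   5.]
top 8 18 2856 [ 555.5 -165.8   13. ] [ 466. -399.    8.] [683. -22.  18.]
top 38 46 1050 [ 526.4 -164.5   42.2] [ 479. -355.   38.] [ 677. -112.   46.]
top 78 86 1121 [ 607.2 -174.3   81.7] [ 557. -300.   78.] [ 667. -123.   86.]
top 105 112 548 [ 535.7 -159.1  109. ] [ 509. -308.  105.] [ 661. -132.  112.]
top 136 146 201 [ 536.1 -159.   140.9] [ 521. -170.  137.] [ 552. -149.  145.]
scene -10 5 17772 [ 549.4 -204.     0.6] [ 319. -467.   -7.] [845. 135.   5.]
scene 8 18 1799 [ 568.  -214.7   13.3] [ 466. -463.    8.] [726. -20.  18.]
scene 38 46 880 [ 549.2 -190.1   42.8] [ 499. -357.   38.] [ 711. -109.   46.]
scene 78 86 699 [ 619.1 -204.5   82.4] [ 511. -363.   78.] [ 712. -122.   86.]
scene 105 112 556 [ 623.3 -241.   108. ] [ 509. -336.  105.] [ 734. -131.  112.]
scene 136 146 116 [ 534.9 -158.8  141.3] [ 521. -168.  136.] [ 551. -148.  145.]
```

Run:
```python
from h import *
f=load("top");P=cloud(f)
np.set_printoptions(linewidth=250)
print(P[185:235:2,270:334:3,2].round().astype(int))
```

```text
[[ 11  11  16  16  10  11  83  82  84  80  81  82  81  14  13  12  11  10  14  12   0   1]
 [ 11  13  15  11  15   9  83  80  81  80  85  82  79  11  16  11  12  13  12  10  -2   0]
 [ 12  11  10  12  13  11  83  82  83  82  81  84  82  10  10  13  14  11  11  15  -3  -1]
 [ 12  10  12  14  13  14  81  85  82 108 106  85  83  12  10  12   9  12  14  13  -1   0]
 [ 13  10  10  11  10  14  79  81 112 111 109 112 107  76  16  12  14  15  14  14  11  -1]
 [ 14  15  11  12  14  14 106 110 109 110 108 110 110 109  13  14  11  16  11  16  11  -1]
 [ 13  14  12  13  13  16 109 109 110 142 142 140 110 110  15  16  18  14  14  13  10   1]
 [ 12  14  40  45  43 108 108 111 139 143 143 142 108 110 110  40  40  44  42  16  12  -1]
 [ 14  30  44  42  42 109 109 109 141 142 142 143 111 110 112  42  42  38  43  42  11   0]
 [ 14  31  43  42  41 107 110 111 141 141 142 141 114 109 108  42  41  43  42  41  13  -1]
 [ 16  31  44  44  40 110 108 112 143 140 142 139 112 112 109 105  42  45  41  41  14   0]
 [ 17  30  42  42  40 107 109 114 141 143 141 141 113 107 111  43  41  40  42  40   9   2]
 [ 14  2
[... 475 characters left out ...]
0 108 108 108 106 111 107 109  42  43  42  43  44  41  14   2]
 [ 11  30  43  45  43  44  42 106 111 109 107 109 107  40  43  41  43  42  44  45  15  11]
 [ 11  29  43  43  41  45  39  41  42  94 107 105  45  45  44  42  44  44  42  42  14  11]
 [ 13  29  41  43  44  38  45  43  43  43  44  43  42  42  44  45  42  43  40  41  13  12]
 [  9  12  40  42  42  42  42  45  42  42  40  39  43  45  44  43  42  43  42  43  13  11]
 [ 16  11  43  44  46  43  43  43  42  43  40  43  41  43  44  44  42  43  42  42  14  12]
 [  6  14  33  33  30  28  28  29  31  31  28  28  32  33  26  16  14  14  13  17  14  12]
 [ 10  13  15  15  13  14  15  16  17  16  12  17  15  16  14  14  13  14  13  15  13  13]]
```

View pics/topz.png

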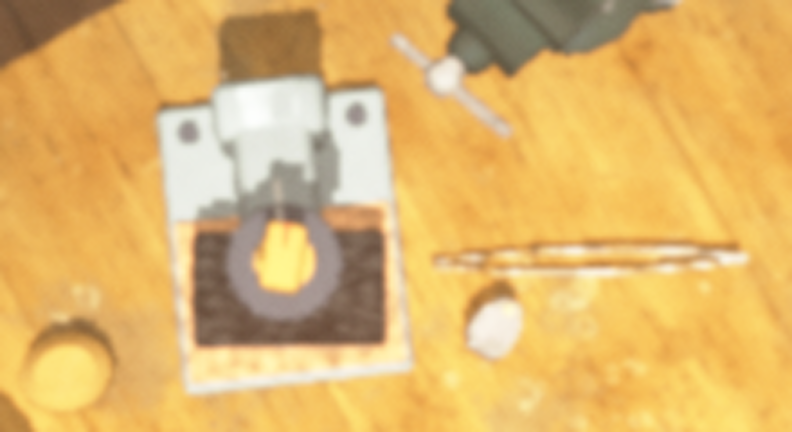

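View pics/scenez.png

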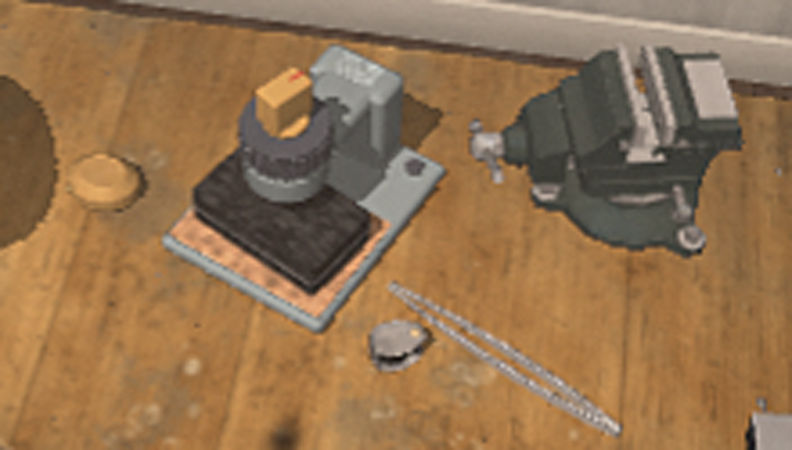

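Run:
```python
from h import *
for n,(u0,u1,v0,v1) in dict(top=(255,345,145,255),scene=(270,358,170,260)).items():
    f=load(n);P=cloud(f);S=P[v0:v1,u0:u1].reshape(-1,3);S=S[np.isfinite(S).all(1)]
    k=S[(S[:,2]>134)&(S[:,2]<147)]
    print(n,'bar rect',cv2.minAreaRect(k[:,:2].astype(np.float32)), k[:,:2].mean(0))
    w,V=np.linalg.eigh(np.cov(k[:,:2].T)); print(' pca deg',np.degrees(np.arctan2(*V[::-1,1])),np.sqrt(w*12))
    r=S[(S[:,2]>103)&(S[:,2]<113)&(np.hypot(S[:,0]-536,S[:,1]+159)<33)]
    h=cv2.convexHull(r[:,:2].astype(np.float32));print(' ring',cv2.minEnclosingCircle(h),cv2.fitEllipse(h))
    for nm,a,b in(('base',7,19),('char',36,48)):
        c=S[(S[:,2]>a)&(S[:,2]<b)];print(' ',nm,cv2.minAreaRect(c[:,:2].astype(np.float32)))
    c=S[(S[:,2]>76)&(S[:,2]<88)&(S[:,0]>585)];print('  col',cv2.minAreaRect(c[:,:2].astype(np.float32)),c.mean(0))
```

```text
top bar rect ((536.4222412109375, -158.99624633789062), (18.008161544799805, 29.855684280395508), 81.55687713623047) [ 536.13182081 -158.99049553]
 pca deg 171.92376744982067 [17.85741376 29.52483544]
 ring ((536.3300170898438, -159.0305633544922), 27.771692276000977) ((536.3970336914062, -159.11500549316406), (54.62678909301758, 54.863914489746094), 15.849427223205566)
  base ((557.2817993164062, -168.23672485351562), (149.73019409179688, 142.49136352539062), 6.414144515991211)
  char ((577.9620971679688, -166.77276611328125), (101.7050552368164, 167.33340454101562), 82.95643615722656)
  col ((607.8640747070312, -150.4601287841797), (45.08085250854492, 54.605953216552734), 1.2690386772155762) [ 607.57783275 -151.33050863   81.58647745]
scene bar rect ((536.30859375, -158.13035583496094), (17.595539093017578, 29.42349624633789), 80.66130065917969) [ 534.80456641 -159.14504987]
 pca deg 168.93739286302963 [18.1475869  30.66103591]
 ring ((535.689208984375, -158.2025909423828), 27.248220443725586) ((535.2867431640625, -158.2919158935547), (51.91304016113281, 53.89706802368164), 17.14957046508789)
  base ((532.673583984375, -177.1953125), (152.50042724609375, 178.651123046875), 42.38410568237305)
  char ((530.1024169921875, -175.642578125), (121.06964874267578, 149.886474609375), 52.001365661621094)
  col ((606.9817504882812, -149.6849365234375), (44.37506866455078, 54.330543518066406), 2.795522928237915) [ 606.95645581 -152.04515498   82.66036953]
```

```bash
cat >> h.py <<'E'
from scipy.spatial.transform import Rotation as Rot
AX=np.array([536.3,-158.9])
def down(jaw):  # jaw direction angle in world, rad; tool pointing down
    z=np.array([np.cos(jaw),np.sin(jaw),0]);x=np.array([0,0,-1.]);y=np.cross(z,x)
    return Rot.from_matrix(np.stack([x,y,z],1)).as_rotvec()
E
python3 - <<'E'
from h import *
from station import *
np.set_printoptions(precision=3,suppress=True)
s=read_state();R=Rot.from_rotvec(s["eef_rot"]).as_matrix();print(R, s["clock"])
for nm,a,z in(("feed",81.5,117),("feed2",-98.5,117)):
    for d in(0,-1,-2.1):
        print(nm,d,ik([*AX,z],down(np.radians(a)+d)))
E
```

```text
[[-0.    -0.935  0.354]
 [-0.001  0.354  0.935]
 [-1.     0.    -0.001]] 0.1
feed 0 [-0.334 -0.091  1.816 -0.     1.416 -1.756]
feed -1 [-0.334 -0.091  1.816  0.     1.416 -0.756]
feed -2.1 [-0.334 -0.091  1.816  0.     1.416  0.344]
feed2 0 [-0.334 -0.091  1.816  0.     1.416  1.385]
feed2 -1 [-0.334 -0.091  1.816 -0.     1.416  2.385]
feed2 -2.1 [-0.334 -0.091  1.816 -0.     1.416 -2.798]
```

Run:
```python
from h import *
from station import *
np.set_printoptions(precision=3,suppress=True)
o=down(np.radians(81.5))
move_ptp([*AX,230],o); s=read_state();print(s["clock"],s["position"],s["wrist_force"],s["torque"])
print(movel([*AX,118],rate=100,max_force=6)); s=read_state();print(s["clock"],s["position"],s["wrist_force"],s["torque"])
f=grab_frame("scene");cv2.imwrite("pics/s1.png",cv2.resize(f["frame"][100:300,200:460,::-1],None,fx=3,fy=3,interpolation=cv2.INTER_CUBIC))
```

```text
3.0667 [ 536.505 -158.416  229.998] [-0.565  0.514 -1.677] [ 0.044  0.006 -0.015]
False
4.3333 [ 536.609 -158.991  118.731] [ 0.538 -0.462  0.583] [0.039 0.046 0.087]
```

View pics/s1.png

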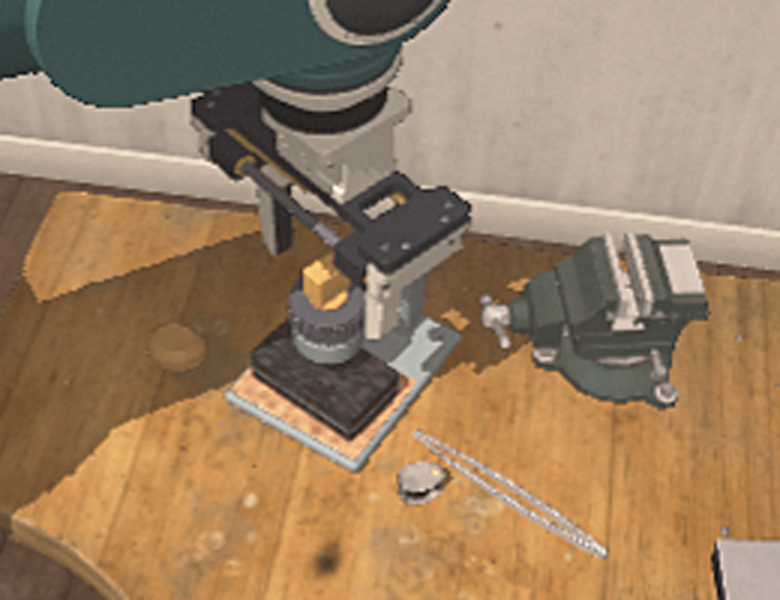

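The open fingers straddle the brass bar (crop ~(323,285)) with the tips above the ring. Next I close and check the noise.

```bash
cat >> h.py <<'E'
def avg(st,n=8,dt=0.02):
    F=[];T=[]
    for _ in range(n):
        s=st.read_state();F.append(s["wrist_force"]);T.append(s["torque"]);st.sleep(dt)
    return np.mean(F,0),np.mean(T,0),np.std(T,0),s
E
python3 - <<'E'
from h import *
import station as st
np.set_printoptions(precision=3,suppress=True)
print(*avg(st)[:3])
st.move_gripper(0.0)
F,T,sd,s=avg(st);print(F,T,sd,s["clock"],s["width"]*93,s["position"],s["q"])
E
```

```text
[ 0.095 -0.087  0.148] [0.005 0.001 0.01 ] [0.031 0.021 0.028]
[1.143 9.751 1.645] [ 1.682 -0.183 -0.009] [0.029 0.027 0.028] 5.7917 17.804041447341525 [ 536.471 -157.745  118.064] [-0.333 -0.091  1.815  0.002  1.418 -1.756]
```

Run:
```python
from h import *
import station as st
np.set_printoptions(precision=3,suppress=True)
y=-158.9;x=536.3
o=down(np.radians(81.5))
for i in range(3):
    F,T,sd,s=avg(st); 
    if abs(F[1])<1.5: break
    y+=F[1]/9.0 if i==0 else F[1]/9
    st.movel([x,y,118],rotation=o)
F,T,sd,s=avg(st);print(y,F,T,sd,s["clock"],s["position"],s["q"])
```

```text
-157.5114334496991 [ 5.265 -0.299 -0.929] [-0.122 -0.891  0.017] [0.021 0.028 0.017] 6.825 [ 536.413 -157.614  118.039] [-0.331 -0.092  1.816 -0.     1.417 -1.754]
```

```bash
cat > turn.py <<'E'
from h import *
import station as st, json, os, sys
np.set_printoptions(precision=3,suppress=True)
LOG="log.json"
L=json.load(open(LOG)) if os.path.exists(LOG) else dict(th=0.,c=[536.3,-157.51],rows=[])
J0=np.radians(81.5)
def step(d,n=12,dt=0.01):
    L["th"]+=d
    q=st.ik([*L["c"],118],down(J0-L["th"])); assert q is not None
    cur=st.read_state()["q"]; assert np.abs(np.array(q)-cur).max()<0.3,(q,cur)
    st.goto_joints(q)
    F,T,sd,s=avg(st,n,dt)
    R=Rot.from_rotvec(s["eef_rot"]).as_matrix()
    th=J0-np.arctan2(R[1,2],R[0,2])
    j=R[:2,2]; f=F[:2]@j
    L["c"]=(np.array(L["c"])+j*np.clip(f/9*0.6,-.6,.6)).tolist()
    L["rows"].append([L["th"],th,T[2],f,*F,s["clock"]]); json.dump(L,open(LOG,"w"))
    print("cmd %.3f th %.4f tz %.4f fj %.2f F %s c %s t %.2f w %.2f"%(L["th"],th,T[2],f,F.round(1),np.round(L["c"],2),s["clock"],s["width"]*93))
    return th,T[2]
E
python3 - <<'E'
from turn import *
for i in range(4): step(0.05)
E
```

```text
cmd 0.050 th 0.0501 tz -0.0386 fj 0.65 F [ 5.3 -0.4 -1.2] c [ 536.31 -157.47] t 7.18 w 17.70
cmd 0.100 th 0.1001 tz -0.0391 fj 0.84 F [ 5.  -0.4 -0.8] c [ 536.32 -157.41] t 7.53 w 17.52
cmd 0.150 th 0.1501 tz -0.0364 fj 0.50 F [ 4.8 -1.  -0.8] c [ 536.33 -157.38] t 7.88 w 17.55
cmd 0.200 th 0.2001 tz -0.0420 fj 1.12 F [ 5.2 -0.7 -1. ] c [ 536.36 -157.31] t 8.23 w 18.04
```

Run:
```python
from h import *
import station as st
f=st.grab_frame("scene");cv2.imwrite("pics/s2.png",cv2.resize(f["frame"][150:270,260:400,::-1],None,fx=5,fy=5,interpolation=cv2.INTER_CUBIC))
```

```text
(no output)
```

View pics/s2.png

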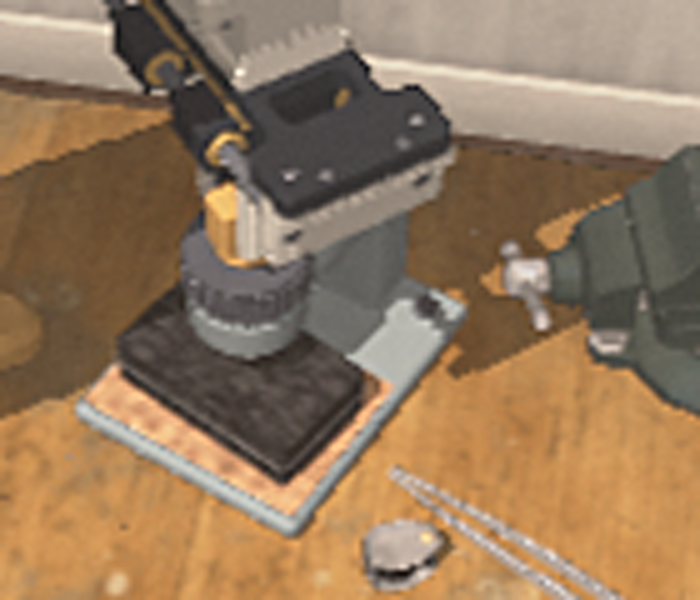

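Run:
```python
from turn import *
import threading,time
L["th"]+=0.05
q=st.ik([*L["c"],118],down(J0-L["th"]))
out=[];stop=False
def rd():
    while not stop:
        try: s=st.read_state(); out.append((s["clock"],s["q"][5],s["joint_vel"][5],s["torque"][2]))
        except Exception as e: out.append(repr(e));break
        time.sleep(0.002)
t=threading.Thread(target=rd);t.start()
t0=time.time();st.goto_joints(q);print("dt",time.time()-t0)
stop=True;t.join()
print(len(out));u=[];[u.append(o) for o in out if not u or o!=u[-1]]
print(len(u));
for o in u[:40]:print(np.round(o,4) if not isinstance(o,str) else o)
for i in range(6):
    s=st.read_state();print(s["clock"],s["q"][5],s["torque"][2]);st.sleep(0.01)
json.dump(L,open(LOG,"w"))
```

```text
dt 0.3133511543273926
2
2
[ 8.292 -1.554 -0.002 -0.024]
[ 8.542 -1.503 -0.013 -0.101]
8.5417 -1.5029791570393922 -0.10131722482315765
8.55 -1.5030537999168285 -0.03901309720773101
8.5583 -1.5031311596837973 0.004639979699110119
8.5667 -1.503144690501534 -0.051507544615514385
8.575 -1.5032128093464692 -0.004389113339590481
8.5833 -1.50325288513593 -0.07283944188232815
```

Run:
```python
from turn import *
def rd(n):
    o=[]
    for i in range(n):
        s=st.read_state();o.append((s["torque"][2],s["effort"][5],s["q"][5]*1000,s["clock"]));st.sleep(0.008)
    return np.array(o)
r=rd(8);print("rest",r.mean(0),r.std(0))
for d in (0.005,0.005,0.005,0.005,0.01,0.01):
    L["th"]+=d
    q=st.ik([*L["c"],118],down(J0-L["th"]))
    st.goto_joints(q); r=rd(6); print(d,"cmdq6 %.4f"%q[5],"tz",r[:,0].round(3),"eff",r[:,1].round(3),"q",r[[0,2,5],2].round(2),r[0,3].round(3),r[-1,3].round(3))
json.dump(L,open(LOG,"w"))
```

```text
rest [   -0.047    -0.002 -1503.297     8.621] [0.028 0.024 0.043 0.019]
0.005 cmdq6 -1.4984 tz [0.138 0.154 0.114 0.161 0.1   0.118] eff [0.168 0.161 0.155 0.15  0.146 0.143] q [-1498.44 -1498.44 -1498.44] 8.908 8.95
0.005 cmdq6 -1.4934 tz [0.197 0.182 0.204 0.185 0.175 0.142] eff [0.216 0.209 0.203 0.199 0.195 0.192] q [-1493.43 -1493.46 -1493.55] 9.208 9.25
0.005 cmdq6 -1.4884 tz [0.111 0.162 0.197 0.187 0.18  0.183] eff [0.216 0.209 0.204 0.199 0.195 0.192] q [-1488.47 -1488.47 -1488.48] 9.508 9.55
0.005 cmdq6 -1.4834 tz [0.196 0.203 0.211 0.186 0.189 0.158] eff [0.216 0.209 0.204 0.199 0.195 0.192] q [-1483.48 -1483.49 -1483.49] 9.808 9.85
0.01 cmdq6 -1.4734 tz [0.168 0.099 0.131 0.193 0.181 0.176] eff [0.227 0.213 0.201 0.192 0.185 0.179] q [-1473.41 -1473.45 -1473.47] 10.108 10.15
0.01 cmdq6 -1.4634 tz [0.137 0.185 0.14  0.202 0.164 0.171] eff [0.226 0.213 0.201 0.192 0.185 0.179] q [-1463.43 -1463.5  -1463.5 ] 10.408 10.45
```

```bash
cat >> turn.py <<'E'
def mv(d,n=5):
    L["th"]+=d
    q=st.ik([*L["c"],118],down(J0-L["th"])); assert q is not None
    cur=st.read_state()["q"]; assert np.abs(np.array(q)-cur).max()<0.3,(q,cur)
    st.goto_joints(q)
    S=[]
    for i in range(n): S.append(st.read_state()); st.sleep(0.008)
    e=np.array([s["effort"][5] for s in S]);F=np.mean([s["wrist_force"] for s in S],0);tz=np.mean([s["torque"][2] for s in S])
    s=S[-1];R=Rot.from_rotvec(s["eef_rot"]).as_matrix();j=R[:2,2]; f=F[:2]@j
    L["c"]=(np.array(L["c"])+j*np.clip(f/9*0.3,-.3,.3)).tolist()
    L["rows"].append([L["th"],d,*e,tz,*F,s["clock"]]); json.dump(L,open(LOG,"w"))
    print("th %.3f d %.3f eff %s tz %.3f fj %.2f F %s c %s t %.2f w %.2f"%(L["th"],d,e[[0,2,4]].round(4),tz,f,F.round(1),np.round(L["c"],2),s["clock"],s["width"]*93))
    return e[0]
E
python3 - <<'E'
from turn import *
for i in range(7):
    mv(0.04); e=mv(0.01)
    if e>0.245: print("contact?");break
E
```

```text
th 0.330 d 0.040 eff [0.287 0.187 0.12 ] tz 0.037 fj 1.55 F [ 4.8 -0.8 -0.6] c [ 536.38 -157.27] t 10.74 w 17.66
th 0.340 d 0.010 eff [0.227 0.201 0.184] tz 0.145 fj 1.14 F [ 4.9 -1.3 -0.9] c [ 536.4  -157.23] t 11.03 w 17.81
th 0.380 d 0.040 eff [0.287 0.187 0.12 ] tz 0.022 fj 1.30 F [ 4.9 -1.3 -1.1] c [ 536.42 -157.19] t 11.32 w 17.59
th 0.390 d 0.010 eff [0.227 0.203 0.186] tz 0.181 fj 0.82 F [ 5. -2. -1.] c [ 536.44 -157.17] t 11.62 w 18.23
th 0.430 d 0.040 eff [0.287 0.187 0.12 ] tz 0.019 fj 1.16 F [ 5.  -1.9 -1. ] c [ 536.46 -157.14] t 11.91 w 17.83
th 0.440 d 0.010 eff [0.226 0.2   0.183] tz 0.180 fj 0.47 F [ 4.7 -2.5 -0.4] c [ 536.46 -157.13] t 12.20 w 17.83
th 0.480 d 0.040 eff [0.287 0.187 0.12 ] tz 0.044 fj 0.94 F [ 4.6 -2.2 -0.6] c [ 536.48 -157.1 ] t 12.49 w 17.47
th 0.490 d 0.010 eff [0.226 0.2   0.183] tz 0.164 fj 0.46 F [ 4.5 -2.7 -0.9] c [ 536.49 -157.09] t 12.78 w 17.72
th 0.530 d 0.040 eff [0.287 0.187 0.12 ] tz 0.009 fj 1.23 F [ 4.8 -2.3 -0.9] c [ 536.52 -157.06] t 13.07 w 17.82
th 0.540 d 0.010 eff [0.226 0.2   0.183] tz 0.142 fj 0.28 F [ 4.  -3.  -1.2] c [ 536.52 -157.05] t 13.37 w 17.59
th 0.580 d 0.040 eff [0.295 0.195 0.128] tz 0.006 fj 0.85 F [ 4.5 -2.9 -0.6] c [ 536.54 -157.03] t 13.66 w 17.84
th 0.590 d 0.010 eff [0.236 0.211 0.194] tz 0.190 fj 0.96 F [ 4.1 -2.4 -0.3] c [ 536.56 -157.  ] t 13.95 w 17.64
th 0.630 d 0.040 eff [0.312 0.211 0.144] tz 0.055 fj 1.05 F [ 4.3 -2.8 -0.7] c [ 536.59 -156.98] t 14.24 w 17.82
th 0.640 d 0.010 eff [0.252 0.227 0.209] tz 0.170 fj 0.60 F [ 4.  -3.2 -0.6] c [ 536.6  -156.97] t 14.53 w 17.90
contact?
```

Contact came at about 0.56 rad of travel and the slope matches theory (0.32 N m/rad). The 12 N target is therefore at about 0.86.

Run:
```python
from turn import *
for i in range(4):
    mv(0.04); e=mv(0.01); print("  F est %.1f"%((e-0.2262)/0.008))
    if e>0.32: break
else:
    mv(0.01); e=mv(0.01); print("  F est %.1f"%((e-0.2262)/0.008))
```

```text
th 0.680 d 0.040 eff [0.328 0.227 0.16 ] tz 0.074 fj 0.42 F [ 3.8 -3.5 -0.3] c [ 536.61 -156.96] t 14.82 w 17.77
th 0.690 d 0.010 eff [0.268 0.242 0.225] tz 0.204 fj 0.77 F [ 3.9 -3.2 -0.2] c [ 536.63 -156.94] t 15.12 w 17.76
  F est 5.2
th 0.730 d 0.040 eff [0.344 0.244 0.177] tz 0.074 fj 1.09 F [ 4.1 -3.3 -0.9] c [ 536.66 -156.92] t 15.41 w 17.95
th 0.740 d 0.010 eff [0.284 0.259 0.241] tz 0.210 fj 0.22 F [ 3.3 -3.7 -0.3] c [ 536.67 -156.91] t 15.70 w 17.62
  F est 7.2
th 0.780 d 0.040 eff [0.361 0.261 0.194] tz 0.087 fj 0.95 F [ 3.9 -3.6 -0.8] c [ 536.69 -156.89] t 15.99 w 17.41
th 0.790 d 0.010 eff [0.3   0.275 0.258] tz 0.249 fj 0.32 F [ 3.4 -4.1 -0.3] c [ 536.7  -156.89] t 16.28 w 17.90
  F est 9.3
th 0.830 d 0.040 eff [0.379 0.278 0.211] tz 0.107 fj 0.55 F [ 3.2 -3.8 -0.7] c [ 536.72 -156.88] t 16.57 w 17.75
th 0.840 d 0.010 eff [0.317 0.291 0.274] tz 0.247 fj 0.82 F [ 3.6 -3.9 -0.4] c [ 536.74 -156.86] t 16.87 w 18.05
  F est 11.3
th 0.850 d 0.010 eff [0.32  0.295 0.278] tz 0.260 fj 1.08 F [ 3.8 -4.  -0.3] c [ 536.77 -156.84] t 17.16 w 17.97
th 0.860 d 0.010 eff [0.324 0.298 0.281] tz 0.251 fj 0.11 F [ 2.8 -4.2 -0.2] c [ 536.77 -156.84] t 17.45 w 17.64
  F est 12.2
```

Run:
```python
from turn import *
q=st.read_state()["q"].copy(); q[5]-=0.003; st.goto_joints(q); s=st.read_state(); print(s["effort"][5],s["torque"],s["q"])
st.move_gripper(1.0)
o=down(J0-L["th"])
print(st.movel([*L["c"],185],rate=150)); 
F,T,sd,s=avg(st);print(F,T,s["clock"],s["width"],s["position"])
f=st.grab_frame("scene");cv2.imwrite("pics/s3.png",cv2.resize(f["frame"][130:270,240:420,::-1],None,fx=4,fy=4,interpolation=cv2.INTER_CUBIC)); np.savez("pics/s3.npz",**f)
```

```text
0.1251431694254279 [-0.446 -0.6    0.182] [-0.33  -0.092  1.815 -0.001  1.418 -0.895]
False
[ 0.58  -0.147  0.219] [-0.067  0.03  -0.   ] 19.6833 1.0016973064947026 [ 536.324 -156.724  183.584]
```

View pics/s3.png

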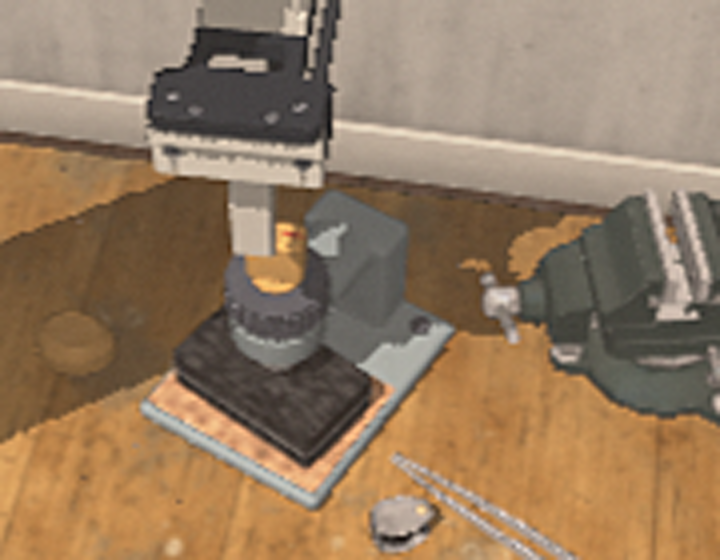

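The bar turned with its red end now to the right (crop ~(288,238)), the block and bystanders are unmoved, and the hand is clear. Now the ring.

Run:
```python
from turn import *
C=np.array([537.0,-157.6])
st.movel([*C,185],rate=100,rotation=down(J0-L["th"]))
print(st.movel([*C,91],rate=90,max_force=6))
F,T,sd,s=avg(st,5);print(F,T,s["clock"],s["position"])
st.move_gripper(0.0)
F,T,sd,s=avg(st);print(F,T,s["clock"],s["width"]*93,s["position"],s["q"])
j=Rot.from_rotvec(s["eef_rot"]).as_matrix()[:2,2]
for i in range(2):
    f=F[:2]@j
    if abs(f)<1.5: break
    C=C+j*f/9; st.movel([*C,91]); F,T,sd,s=avg(st);print(F,T,f,C,s["clock"],s["position"])
L["C"]=C.tolist();L["rth"]=0.;json.dump(L,open(LOG,"w"))
```

```text
False
[-0.144 -0.086 -0.175] [-0.039  0.03  -0.016] 21.2583 [ 537.313 -157.703   91.709]
[-0.937 -0.463  0.762] [-0.128  0.173 -0.002] 22.1 53.335269268048975 [ 536.933 -157.643   90.977] [-0.331 -0.071  1.842 -0.     1.371 -0.893]
```

Well centred: width 53.3 mm and lateral force about 1 N. Turning the ring.

```bash
cat >> turn.py <<'E'
def ring(d):
    L["rth"]+=d
    q=st.ik([*L["C"],91],down(J0-L["th"]-L["rth"])); assert q is not None
    cur=st.read_state()["q"]; assert np.abs(np.array(q)-cur).max()<0.3,(q,cur)
    st.goto_joints(q); S=[]
    for i in range(4): S.append(st.read_state()); st.sleep(0.008)
    e=np.array([s["effort"][5] for s in S]);F=np.mean([s["wrist_force"] for s in S],0)
    s=S[-1];j=Rot.from_rotvec(s["eef_rot"]).as_matrix()[:2,2]; f=F[:2]@j
    L["C"]=(np.array(L["C"])+j*np.clip(f/9*0.4,-.3,.3)).tolist(); json.dump(L,open(LOG,"w"))
    print("rth %.3f eff %s fj %.2f F %s C %s q6 %.4f t %.2f w %.2f"%(L["rth"],e[[0,3]].round(4),f,F.round(1),np.round(L["C"],2),s["q"][5],s["clock"],s["width"]*93))
    return e[0]
E
python3 - <<'E'
from turn import *
ring(0.01);ring(0.01)
for i in range(11): ring(0.1)
f=st.grab_frame("scene");cv2.imwrite("pics/s4.png",cv2.resize(f["frame"][130:270,240:420,::-1],None,fx=4,fy=4,interpolation=cv2.INTER_CUBIC))
E
```

```text
rth 0.010 eff [ 0.014 -0.03 ] fj -1.72 F [-1.7 -0.6  0.7] C [ 536.93 -157.64] q6 -0.8833 t 22.39 w 53.46
rth 0.020 eff [ 0.013 -0.031] fj -1.55 F [-1.3 -0.9  0.1] C [ 536.88 -157.68] q6 -0.8735 t 22.68 w 53.46
rth 0.120 eff [0.961 0.534] fj 0.21 F [ 0.2  0.1 -0. ] C [ 536.88 -157.67] q6 -0.7766 t 22.96 w 53.31
rth 0.220 eff [0.913 0.483] fj 0.66 F [ 0.7  0.1 -0.4] C [ 536.91 -157.66] q6 -0.6782 t 23.24 w 53.46
rth 0.320 eff [0.896 0.464] fj 0.78 F [ 0.7  0.3 -0.4] C [ 536.95 -157.65] q6 -0.5788 t 23.52 w 53.41
rth 0.420 eff [0.889 0.457] fj 0.70 F [0.6 0.4 0.2] C [ 536.98 -157.65] q6 -0.4789 t 23.81 w 53.55
rth 0.520 eff [0.887 0.455] fj 0.77 F [0.7 0.5 0.5] C [ 537.01 -157.65] q6 -0.3790 t 24.09 w 53.54
rth 0.620 eff [0.886 0.454] fj -0.39 F [-0.3  0.7  0.5] C [ 536.99 -157.65] q6 -0.2790 t 24.38 w 53.32
rth 0.720 eff [0.885 0.453] fj -0.09 F [0.  0.8 0.5] C [ 536.99 -157.65] q6 -0.1790 t 24.66 w 53.42
rth 0.820 eff [0.885 0.453] fj -0.67 F [-0.6  0.5  0.4] C [ 536.96 -157.64] q6 -0.0790 t 24.94 w 53.68
rth 0.920 eff [0.885 0.453] fj 0.27 F [0.4 0.3 0.3] C [ 536.97 -157.64] q6 0.0210 t 25.23 w 53.32
rth 1.020 eff [0.885 0.453] fj 0.13 F [ 0.2  0.2 -0. ] C [ 536.98 -157.64] q6 0.1210 t 25.51 w 53.33
rth 1.120 eff [0.885 0.454] fj 0.06 F [0.2 0.3 0.1] C [ 536.98 -157.65] q6 0.2210 t 25.79 w 53.20
```

View pics/s4.png

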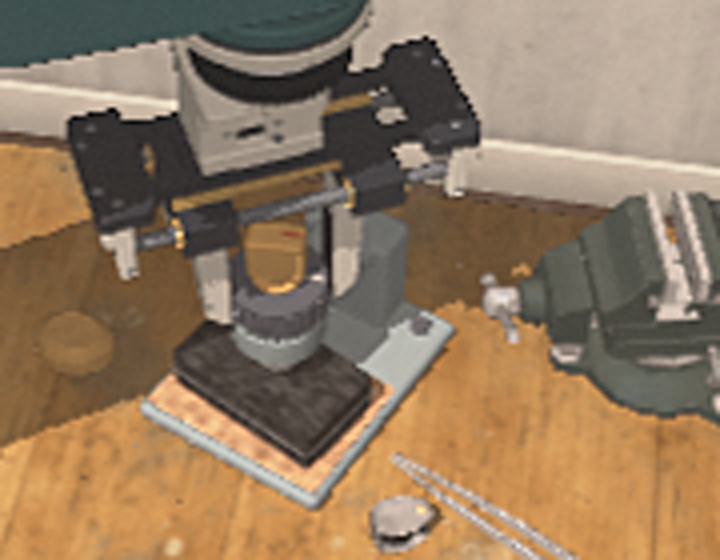

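Fingers hold the ring and the brass bar is undisturbed. Small steps to the stop.

Run:
```python
from turn import *
for i in range(10):
    e=ring(0.02)
    if e>0.6: print("stop");break
```

```text
rth 1.140 eff [0.053 0.011] fj 0.26 F [ 0.2 -0.1 -0.1] C [ 536.99 -157.65] q6 0.2447 t 26.12 w 53.41
rth 1.160 eff [ 0.072 -0.002] fj 1.07 F [1.3 0.  0.2] C [ 537.03 -157.68] q6 0.2656 t 26.41 w 53.56
rth 1.180 eff [0.083 0.008] fj -1.01 F [-0.8  0.6  0.7] C [ 536.99 -157.65] q6 0.2858 t 26.69 w 53.52
rth 1.200 eff [0.086 0.011] fj 0.42 F [ 0.3 -0.2  0.7] C [ 537.01 -157.66] q6 0.3059 t 26.98 w 53.23
rth 1.220 eff [0.086 0.011] fj -0.64 F [-0.2  0.8  1. ] C [ 536.98 -157.65] q6 0.3259 t 27.26 w 53.50
rth 1.240 eff [0.087 0.012] fj 0.16 F [ 0.  -0.3  0.2] C [ 536.99 -157.65] q6 0.3459 t 27.54 w 53.22
rth 1.260 eff [0.647 0.56 ] fj 0.18 F [-0.1 -0.4  0.5] C [ 537.   -157.66] q6 0.3657 t 27.82 w 53.43
stop
```

Run:
```python
from turn import *
s=st.read_state();print(s["torque"],s["effort"][5])
st.move_gripper(1.0)
st.movel([*L["C"],200],rate=120)
F,T,sd,s=avg(st,4);print(F,T,s["clock"],s["width"])
st.goto_joints([0.6,*s["q"][1:]]) 
for n in("top","scene"):
    f=st.grab_frame(n);np.savez(f"pics/{n}F.npz",**f)
    u0,u1,v0,v1=dict(top=(220,440,135,255),scene=(230,450,165,290))[n]
    cv2.imwrite(f"pics/{n}F.png",cv2.resize(f["frame"][v0:v1,u0:u1,::-1],None,fx=3.6,fy=3.6,interpolation=cv2.INTER_CUBIC))
    P=cloud(f);S=P[130:260,255:360].reshape(-1,3);k=S[(S[:,2]>134)&(S[:,2]<147)&(np.hypot(S[:,0]-536,S[:,1]+159)<25)]
    w,V=np.linalg.eigh(np.cov(k[:,:2].T));print(n,len(k),'bar deg',np.degrees(np.arctan2(*V[::-1,1])),cv2.minAreaRect(k[:,:2].astype(np.float32)))
print(st.read_state()["clock"])
```

```text
[-0.065  0.104  0.421] 0.5394531972706318
[ 0.107  0.123 -0.294] [-0.072  0.101  0.006] 29.7583 1.0007462654910488
top 202 bar deg 121.49845927415896 ((536.265625, -159.01571655273438), (17.863842010498047, 29.47355842590332), 31.78099822998047)
scene 126 bar deg 123.6913063889535 ((536.713134765625, -157.14210510253906), (19.687686920166016, 28.955352783203125), 34.832645416259766)
31.7
```

View pics/sceneF.png

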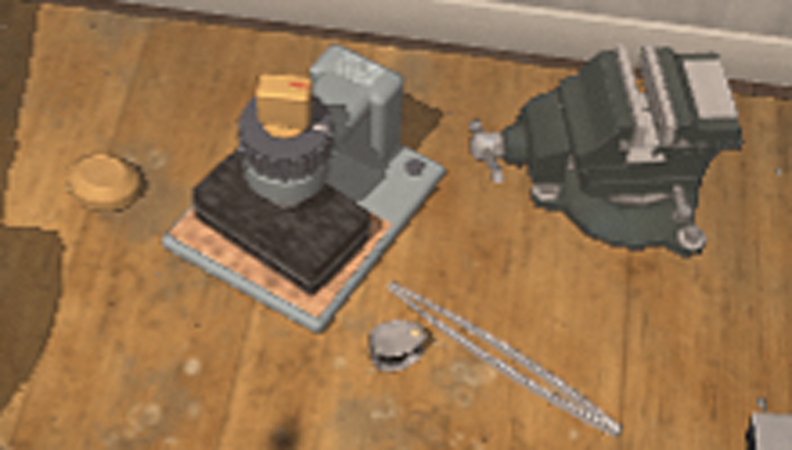

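View pics/topF.png

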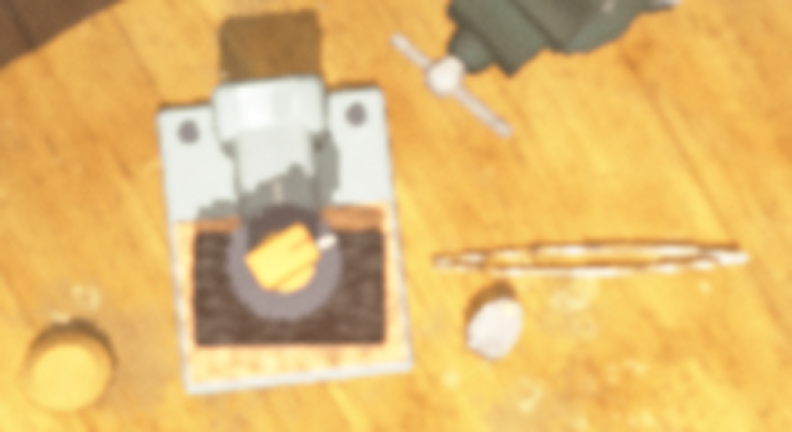

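The final views show the bar turned about 50° (commanded 49.3°), and the block, wax, loupe and tweezers as before. The ring's white mark is now at the right, top crop (326,240). The hand is clear, so I'm handing in.

Run:
```python
from station import *
import numpy as np
s=read_state();print(s["clock"],s["wrist_force"].round(2),s["width"]);job_done()
```

```text
31.7 [-0.16 -0.16 -0.18] 1.00345704467387
the job is handed in; nothing more can be done
```

The charcoal block is clamped at about 12 N and locked. I handed the job in at 31.7 s, with the hand open and clear of everything.

- **Clamping:** I turned the brass knob clockwise 0.86 rad. The foot met the block at about 0.56 rad, shown by a clean rise in joint-6 effort. By effort the force came to 12.2 N, and by angle past contact about 12 N. The readings never went above that.
- **Locking:** I gripped the outer ring and turned it clockwise. The stop came between 1.24 and 1.26 rad, with effort jumping from 0.09 to 0.65 N m. That matches the expected 1.25 rad, so the grip did not slip.
- **Final checks:** The bar sits at 121.5° (top camera) and 123.7° (scene camera), against 122.2° where the tool left it, so the knob did not move during locking, within camera accuracy. By eye, the block, wax, loupe and tweezers are where they were.
- **Limits of the checks:**
  - The wrist torque sensor was too noisy at rest, so I judged the force by joint-6 effort instead.
  - The cameras put the press axis about 1.5 mm off from where the grip found it. I corrected this by feel.
  - I did not measure the clamp force again after locking.

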